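# Turn the spice carousel and hold it for the cook

## Task

Turn the spice carousel until the jar with the ball-shaped stopper stands at the front, in line with the pointer tab that sticks out of the carousel's foot, and hold the turntable still there: finish with the gripper still gripping the wooden handle bar on top. Do not touch the jars themselves, keep them all standing in their places on the turntable, and leave the mug and the two bottles where they are.

Things in the scene. Friction and masses are not known exactly. Their poses are not given: they have to be found in the camera images.
- foot: fixed foot of the carousel, a dark steel disc 190 mm across and 10 mm high, stuck to the counter. Origin on the turning axis at counter height; z up. A flat steel pointer tab (44 mm wide, ending in a 90 degree point, top 8 mm above the counter) sticks out along the foot's own -x: that direction is the front. The foot's yaw differs from run to run, so the front is only roughly toward the robot
- pointer_tip (a point): tip of the pointer tab, 162 mm from the turning axis, 8 mm above the counter; shows 42 mm beyond the turntable's edge
- turntable (a joint): angle of the turntable on its foot in rad, growing counter-clockwise seen from above; turns on and on both ways, no spring, stays where left (friction 0.06 N m). Jars stand anywhere relative to its zero, so it does not tell where the ball jar is
- rail_side (a point): point on the turntable's edge rail (radius 116 mm, 46 mm above the counter), turning with it. The turntable is a light wooden disc 240 mm across, top 26 mm above the counter, with a thin steel rail round the edge (top 49 mm up) and a 20 mm thick steel post in the middle carrying the handle. The loose jars ride round on it by friction
- handle (a point): wooden handle bar fixed on the turntable's post, centred on the turning axis, 66 mm long (its own x), 18 mm wide (its own y: grip across this), 32 mm high. This point: bar's centre, 176 mm above the counter (top 192, underside 160 mm); nothing else on the carousel is above 131 mm, so grip it from above. Its yaw is the foot's yaw plus the joint angle
- ball_jar: the wanted jar: the only one with a ball stopper. White ceramic pot 42 mm across and 62 mm high, with a wooden neck 16 mm thick and a wooden ball 28 mm across, 105 mm tall in all; loose (0.08 to 0.17 kg), on the turntable about 80 mm from the axis, at least 50 degrees away from the front at the start. Origin at the centre of its underside, z up
- flat_jar0: spice jar like the others with a flat lid: white ceramic, 42 mm across, wooden disc lid 41 mm across, 75 mm tall in all, loose (0.08 to 0.17 kg), standing on the turntable about 80 mm from its axis; origin at the centre of its underside, z up
- flat_jar1: spice jar like the others with a flat lid: white ceramic, 42 mm across, wooden disc lid 41 mm across, 75 mm tall in all, loose (0.08 to 0.17 kg), standing on the turntable about 80 mm from its axis; origin at the centre of its underside, z up
- flat_jar2: spice jar like the others with a flat lid: white ceramic, 42 mm across, wooden disc lid 41 mm across, 75 mm tall in all, loose (0.08 to 0.17 kg), standing on the turntable about 80 mm from its axis; origin at the centre of its underside, z up
- flat_jar3: spice jar like the others with a flat lid: white ceramic, 42 mm across, wooden disc lid 41 mm across, 75 mm tall in all, loose (0.08 to 0.17 kg), standing on the turntable about 80 mm from its axis; origin at the centre of its underside, z up
- flat_jar4: spice jar like the others with a flat lid: white ceramic, 42 mm across, wooden disc lid 41 mm across, 75 mm tall in all, loose (0.08 to 0.17 kg), standing on the turntable about 80 mm from its axis; origin at the centre of its underside, z up
- mug: blue mug with one handle, 80 mm across and 90 mm high, loose on the counter left (+y) of the carousel; bystander. Origin at the centre of its underside
- mustard: yellow squeeze bottle, 60 mm across and 170 mm high, loose on the counter right (-y) of the carousel; bystander. Origin at the centre of its underside
- oil: green glass bottle, 52 mm across and 190 mm high, loose on the counter right (-y) of the carousel, farther from the robot; bystander. Origin at the centre of its underside

How it is judged:
At the end, for the whole second after the job is handed in: Ball jar on the front side, its axis within 10 mm of the line from the turning axis through the pointer tab; fingers press on the handle with over 3 N; turntable slower than 0.03 rad/s; all six jars upright (0.15 rad) on the turntable within 100 mm of its axis (y of ball_jar in the frame of foot between -0.01 and 0.01 m and x of ball_jar in the frame of foot below -0.055 m and contact force between the fingers and turntable_c0 above 3 N and velocity of joint turntable between -0.03 and 0.03 rad/s and angle between each of ball_jar, flat_jar0, flat_jar1, flat_jar2, flat_jar3, flat_jar4's own z axis and vertical below 0.15 rad and horizontal distance between each of ball_jar, flat_jar0, flat_jar1, flat_jar2, flat_jar3, flat_jar4 and foot below 0.1 m and z of ball_jar in the frame of foot between 0.02 and 0.034 m and z of flat_jar0 in the frame of foot between 0.02 and 0.034 m and z of flat_jar1 in the frame of foot between 0.02 and 0.034 m and z of flat_jar2 in the frame of foot between 0.02 and 0.034 m and z of flat_jar3 in the frame of foot between 0.02 and 0.034 m and z of flat_jar4 in the frame of foot between 0.02 and 0.034 m); the arm keeps its last pose, push and grip.
It fails at once if the robot touches a jar (contact force between any of the fingers, the arm and ball_jar above 0.5 N or contact force between any of the fingers, the arm and flat_jar0 above 0.5 N or contact force between any of the fingers, the arm and flat_jar1 above 0.5 N or contact force between any of the fingers, the arm and flat_jar2 above 0.5 N or contact force between any of the fingers, the arm and flat_jar3 above 0.5 N or contact force between any of the fingers, the arm and flat_jar4 above 0.5 N).
It fails at once if the mug or a bottle is moved by more than 20 mm (distance of any of mug, mustard, oil from where it was at the start of the episode above 0.02 m).
It also fails if it takes over 58 s, if anything falls off the work surface, if the arm or the gripper's body presses on something with over 40 N, if the wrist force passes 120 N, or if a joint passes its speed limit or range.

## Robot

A 6-joint arm with a two-finger parallel gripper is mounted at the origin on the work surface. World frame = base frame: x ahead of the robot, y to its left, z up, the work surface at z = 0. Lengths are in m, angles in rad, forces in N, time in s.
With the tool pointing down it reaches from about 0.3 to 0.775 m from the base axis. Payload 14.6 kg.
Tool frame: the origin (TCP) lies at the very end of the fingers, on their centre line; the grasp point (between the pads) lies 19 mm behind it; z points along the fingers, y is the line along which they close (so a half turn about z gives the same grasp; the last joint's range is limited). The gripper opens to 94 mm and grips with 3 to 60 N. Pads are 16 mm wide; open, the fingers measure 119 mm over their backs; the gripper's body (75 mm by 177 mm) begins 78 mm behind the grasp point.
Start: joints at [-1.222, 0.3, 1.521, -0, 1.321, -0.067], TCP at [0.222, -0.503, 0.205] pointing down, gripper open.
Joint ranges: [-3.03, 3.03], [-0.79, 2.21], [0.23, 2.52], [-1.04, 4.18], [0, 3.07], [-2.55, 2.55]. Speed limits (rad/s): [2.22, 2.22, 2.57, 3.14, 3.14, 3.14].

## Interface

Orientations are given as [roll, pitch, yaw] about the fixed x, y, z axes, in that order (R = Rz(yaw) Ry(pitch) Rx(roll)).
In Python, from station import ctrl gives the robot as it stands.
- The arm moves only by the shell command python3 -m pendant 'ROWS' [OPENING] [FORCE]. ROWS is JSON, a list of rows, each a list of 2 entries, a list of its own where there are three numbers: the shift along the world's x, y, z in cm, then the turn about the world's z in rad. A call has 1 to 20 rows; each row shifts and turns the commanded pose from where the row before left it; what a row does not reach is not made up. A row lasts 1/12 s, in which the tool goes at most 41.7 mm and 7.16 degrees, less where a joint would pass 70% of its speed; a pose out of reach is approached as far as the arm can. A call is refused whole if a number of a shift passes 4.17 or a number of a turn 0.125, either way. A call with a gripper value outside its range is refused whole. OPENING is the opening, from 0 (shut) to 1 (fully open), set as the call begins (- or left out, the last holds). The fingers move at their own pace and stop on an object; FORCE is the grip in N (left out, the last holds). Time passes only in rows, so rows that do not move let the fingers close. It gives the time, the measured TCP pose, the force, the opening and the grip force at its end, in the units of the state.
- ctrl.get_obs(): the state, without advancing time (a new reading comes with each control period).
- ctrl.camera(name): name is "scene" or "top" or "wrist"; returns a dict with "color" (480x640x3 uint8, red, green, blue), "intrinsics" (3x3 intrinsics, pixels), "k1" (the pictures are not rectified: a ray, as slopes to the right and down, at radius r is drawn at 1 + k1 r^2 times it, then the intrinsics apply), "camera_from_world" (4x4, takes a point from world to camera coordinates). Camera axes: x right, y down, z forward; pixel columns grow to the right and rows downward; lengths in m; the calibration is good to about 2 mm. A picture is of the moment at which its call begins. There is no depth.
- ctrl.hand_in(): hands the job in; it is judged then, once.
The state is a dict: "time_s": time; "qpos": joint angles; "joint_vel": joint speeds; "tau": joint torques, N m; "ee_pos": TCP position; "eef_rot": TCP orientation; "force": force on the tool from outside, world axes, zero at the start; "moment": the same for the moment, N m; "grip_width": finger opening in m; "grip_force": force on a finger pad.
Only numpy, scipy, OpenCV 4.12 (cv2) and the standard library are available. Lean on these libraries where they do the work, as an engineer would, in place of code of your own. Each camera call takes 0.05 s, during which the arm holds its last target. There are 200 camera calls.

## Working session

There is one attempt and no reset: what is moved stays moved. The work goes in short steps, Python scripts to look and compute and a shell command to move; the robot and the scene stay as the last step left them, time stands still between calls to the robot, and variables do not carry over. Pictures are saved under pics/ and viewed, at most 10 in all, crops included, and the job is handed in when it is done.

```bash
mkdir -p pics; cat > h.py <<'E'
import numpy as np,cv2
from station import ctrl
def cam(n):
    c=ctrl.camera(n); return {k:(np.array(v) if k!='k1' else float(v)) for k,v in c.items() if k in('color','intrinsics','k1','camera_from_world')}
def ray(c,u,v):
    p=cv2.undistortPoints(np.array([[[u,v]]],float),c['intrinsics'],np.array([c['k1'],0,0,0.]))[0,0]
    T=np.linalg.inv(c['camera_from_world']); return T[:3,3],T[:3,:3]@np.array([p[0],p[1],1])
def onz(c,u,v,z):
    o,d=ray(c,u,v); return o+d*(z-o[2])/d[2]
def proj(c,P):
    T=c['camera_from_world']; r=cv2.Rodrigues(T[:3,:3])[0]
    return cv2.projectPoints(np.array(P,float).reshape(-1,1,3),r,T[:3,3],c['intrinsics'],np.array([c['k1'],0,0,0.]))[0].reshape(-1,2)
E
python3 - <<'E'
from h import *
import pickle
for n in('top','scene'):
    c=cam(n); cv2.imwrite(f'pics/{n}0.png',c['color'][...,::-1]); pickle.dump(c,open(n+'0.pkl','wb'))
    T=np.linalg.inv(c['camera_from_world']); print(n,T[:3,3],c['k1'])
print(ctrl.get_obs())
E
```

```text
top [ 0.46247651 -0.01462624  1.17415513] -0.08291079689235648
scene [ 1.12911014 -0.56463706  0.98507734] 0.005231722211779243
{'time_s': 0.1, 'qpos': array([-1.22158550e+00,  3.00395639e-01,  1.52148796e+00, -1.60483995e-05,
        1.32070985e+00, -6.66098020e-02]), 'joint_vel': array([ 0.00089161, -0.00139756, -0.00284213,  0.00012141,  0.00120922,
        0.00020769]), 'tau': array([ 2.56420535e-03, -5.32637322e+01, -3.53282440e+01,  7.10325851e-02,
        2.34393182e-02, -5.45431783e-05]), 'ee_pos': array([ 0.22207854, -0.50292432,  0.20496712]), 'eef_rot': array([-3.14059304e+00, -5.11028386e-05,  4.15824581e-01]), 'force': array([-0.22167212,  0.08755015,  0.18390337]), 'moment': array([-0.00011024, -0.0126175 , -0.06924046]), 'grip_force': 0.0, 'grip_width': 0.0941252759123326}
```

View pics/top0.png

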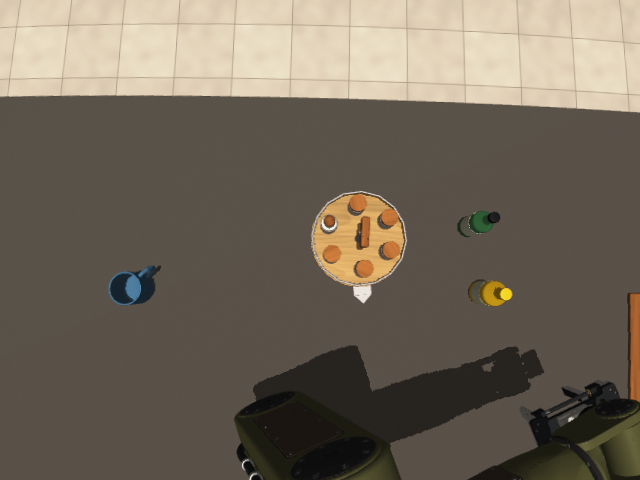

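View pics/scene0.png

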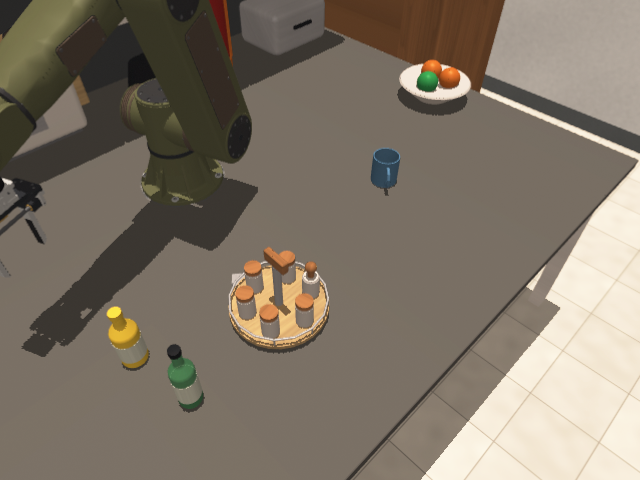

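The top view shows the carousel at about (359,238), with the pointer tip at (362,303), the ball at (329,222) and the handle bar at (364,232). In the scene view the ball is at (311,268) and the handle at (276,260).

```bash
python3 - <<'E'
from h import *
import pickle
c=pickle.load(open('top0.pkl','rb')); s=pickle.load(open('scene0.pkl','rb'))
hsv=cv2.cvtColor(c['color'],cv2.COLOR_RGB2HSV)
m=((hsv[...,0]<13)&(hsv[...,1]>140)&(hsv[...,2]>40)).astype(np.uint8)
m[:, :300]=0;m[:,420:]=0;m[:180]=0;m[300:]=0
n,l,st,ce=cv2.connectedComponentsWithStats(m)
for i in range(1,n):
    if st[i,4]>25:
        pts=np.argwhere(l==i)[:,::-1].astype(np.float32); print(st[i],ce[i],cv2.minAreaRect(pts), [onz(c,*ce[i],z)[:2].round(4) for z in(.101,.117,.192)])
# table disc: wood + rail -> non-dark region
g=c['color'].max(2); w=((g>125)).astype(np.uint8); w[:, :300]=0;w[:,420:]=0;w[:180]=0;w[310:]=0
w=cv2.morphologyEx(w,cv2.MORPH_CLOSE,np.ones((7,7)))
cn=max(cv2.findContours(w,0,2)[0],key=cv2.contourArea)
up=np.array([p for p in cn[:,0] if p[1]<282])
(x,y),a,_=cv2.fitEllipse(up.astype(np.float32)); print('disc',x,y,a,onz(c,x,y,.04),onz(c,x+a[0]/2,y,.045)-onz(c,x,y,.045))
tip=np.array([p for p in cn[:,0] if p[1]>288]); print(tip.tolist())
for t in tip[tip[:,1]==tip[:,1].max()]: print('tip',onz(c,*t,.008))
cv2.imwrite('pics/c0.png',cv2.resize(c['color'][180:310,295:425,::-1],(600,600),interpolation=cv2.INTER_CUBIC))
E
```

```text
[324 216  11  11  78] [329.19230769 221.12820513] ((329.0, 221.0), (10.0, 10.0), 90.0) [array([ 0.6051, -0.0437]), array([ 0.6029, -0.0432]), array([ 0.593 , -0.0412])]
[360 228   4  18  30] [361.03333333 236.63333333] ((361.5445861816406, 236.55447387695312), (2.786104202270508, 16.915632247924805), 5.710593223571777) [array([ 0.5703, -0.1189]), array([ 0.5687, -0.1174]), array([ 0.5612, -0.1101])]
disc 358.2088928222656 238.40567016601562 (94.25560760498047, 95.03016662597656) [ 0.5719149 -0.1179186  0.04     ] [ 0.00277759 -0.11657053  0.        ]
[[353, 293], [354, 294], [354, 295], [358, 299], [359, 299], [363, 303], [366, 300], [366, 299], [370, 295], [370, 294], [371, 293]]
tip [ 0.41214838 -0.13562445  0.008     ]
```

View pics/c0.png

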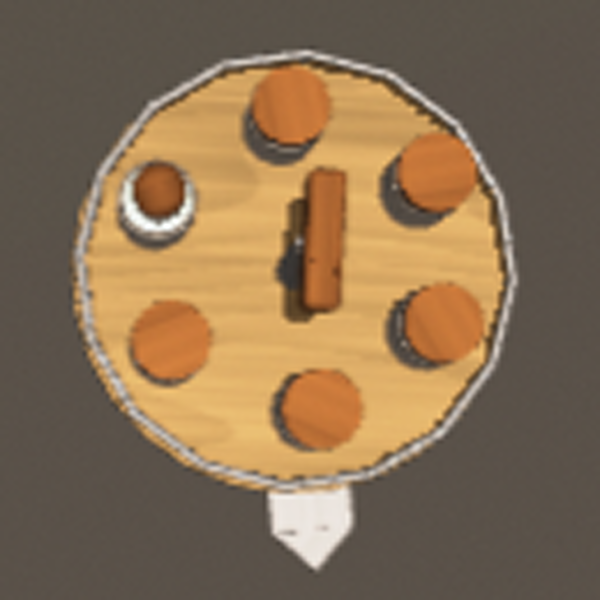

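```bash
python3 - <<'E'
from h import *
import pickle
c=pickle.load(open('top0.pkl','rb'))
f=lambda x,y,z:onz(c,295+x*130/600-.4,180+y*130/600-.4,z)
q=np.array([f(307,170,.192),f(346,170,.192),f(340,310,.192),f(303,308,.192)])
ctr=q.mean(0);d=(q[0]+q[1]-q[2]-q[3])/2;print(ctr,np.linalg.norm(d),np.degrees(np.arctan2(d[1],d[0])))
b=f(159,190,.117);tip=f(316,570,.008)
o,r=ray(c,*(np.array([358.2,238.4])));
for A in (ctr,np.array([.572,-.118,0])):
  t=tip-A;v=b-A;print(np.hypot(*t[:2]),np.hypot(*v[:2]),np.degrees(np.arctan2(t[1],t[0]))%360,np.degrees(np.arctan2(v[1],v[0])))
print([onz(c,*p)[:2] for p in((507,294,.17),(493,217,.19))])
E
python3 -m pendant '[[[0,0,4],-0.1],[[0,0,4],-0.1],[[0,0,3],-0.1],[[3,3,0],-0.1],[[3.5,4,0],-0.04],[[3.5,4,0],0],[[3.5,4,0],0],[[3.5,4,0],0],[[3.5,4,0],0],[[3.5,4,0],0],[[3.5,4,0],0],[[3.5,4,0],0],[[3.5,3,0],0],[[0,0,0],0],[[0,0,0],0]]' 1
```

```text
[ 0.57255731 -0.1180047   0.192     ] 0.06497341622657449 -1.236075210577002
0.16163815116765073 0.08133006853541963 186.31955085427913 67.43149567918209
0.16108475425265528 0.08154125806475879 186.3430307180701 67.06861316278993
[array([ 0.44424529, -0.43742447]), array([ 0.61148731, -0.39898102])]
time_s: 1.35
ee_pos: [0.5036, -0.1943, 0.3147]
eef_rot: [-3.141, 0.001, -0.021]
force: [-0.1, -0.9, 0.2]
grip_width: 0.0942
grip_force: 0.0
```

```bash
python3 -m pendant '[[[2.3,2.5,0],0],[[2.3,2.5,0],0],[[2.3,2.6,0],0],[[0,0,0],0],[[0,0,-3],0],[[0,0,-3],0],[[0,0,0],0],[[0,0,0],0],[[0,0,0],0]]'
python3 - <<'E'
from h import *
c=cam('wrist'); cv2.imwrite('pics/w1.png',c['color'][...,::-1])
E
```

```text
time_s: 2.1
ee_pos: [0.5718, -0.1207, 0.2575]
eef_rot: [3.141, -0.002, -0.025]
force: [-0.5, -0.8, 0.1]
grip_width: 0.094
grip_force: 0.0
```

View pics/w1.png

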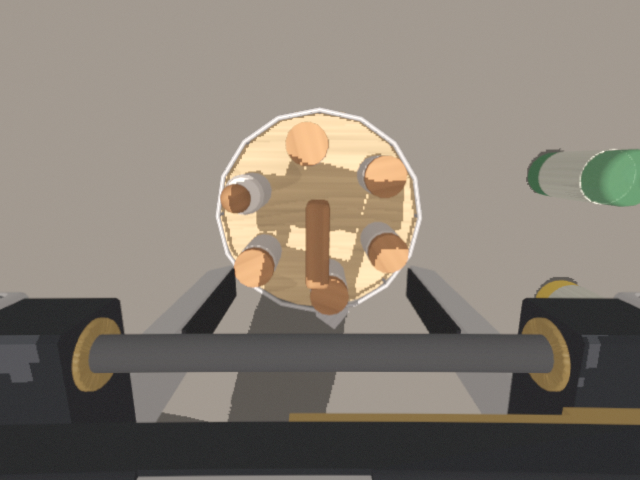

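The wrist view shows the bar at (317,240), midway between the fingers and aligned with them. I'll descend and grip.

```bash
python3 -m pendant '[[[0.1,0.25,-2],0],[[0,0,-2],0],[[0,0,-2],0],[[0,0,-2],0],[[0,0,-1.6],0],[[0,0,0],0],[[0,0,0],0],[[0,0,0],0]]'
python3 -m pendant '[[[0,0,0],0],[[0,0,0],0],[[0,0,0],0],[[0,0,0],0],[[0,0,0],0],[[0,0,0],0],[[0,0,0],0],[[0,0,0],0],[[0,0,0],0],[[0,0,0],0],[[0,0,0],0],[[0,0,0],0]]' 0 25
```

```text
time_s: 2.82
ee_pos: [0.5735, -0.1176, 0.1616]
eef_rot: [3.141, -0.003, -0.024]
force: [0.3, -0.5, 0.6]
grip_width: 0.094
grip_force: 0.0
time_s: 3.82
ee_pos: [0.5727, -0.118, 0.1595]
eef_rot: [3.14, -0.0, -0.024]
force: [-0.3, -2.5, -1.3]
grip_width: 0.0182
grip_force: 25.0
```

Gripped at 18.2 mm. I'll turn most of the 2.08 rad.

```bash
python3 -m pendant '[[[0,0,0],0.04],[[0,0,0],0.08],[[0,0,0],0.11],[[0,0,0],0.11],[[0,0,0],0.11],[[0,0,0],0.11],[[0,0,0],0.11],[[0,0,0],0.11],[[0,0,0],0.11],[[0,0,0],0.11],[[0,0,0],0.11],[[0,0,0],0.11],[[0,0,0],0.11],[[0,0,0],0.11],[[0,0,0],0.11],[[0,0,0],0.11],[[0,0,0],0.11],[[0,0,0],0.11],[[0,0,0],0.11],[[0,0,0],0.06]]'
python3 -m pendant '[[[0,0,0],0.03],[[0,0,0],0],[[0,0,0],0],[[0,0,0],0],[[0,0,0],0],[[0,0,0],0]]'
python3 - <<'E'
from h import *
c=cam('top'); cv2.imwrite('pics/t2.png',cv2.resize(c['color'][170:330,275:435,::-1],(600,600),interpolation=cv2.INTER_CUBIC))
s=cam('scene'); cv2.imwrite('pics/s2.png',cv2.resize(s['color'][200:380,180:380,::-1],(660,594),interpolation=cv2.INTER_CUBIC))
import pickle; pickle.dump((c,s),open('2.pkl','wb'))
E
```

```text
time_s: 5.48
ee_pos: [0.5747, -0.1191, 0.1595]
eef_rot: [3.138, 0.006, 2.031]
force: [18.8, -13.9, -9.9]
grip_width: 0.0179
grip_force: 25.0
time_s: 5.98
ee_pos: [0.5748, -0.1191, 0.1596]
eef_rot: [3.138, 0.006, 2.055]
force: [18.5, -12.0, -10.0]
grip_width: 0.018
grip_force: 25.0
```

View pics/t2.png

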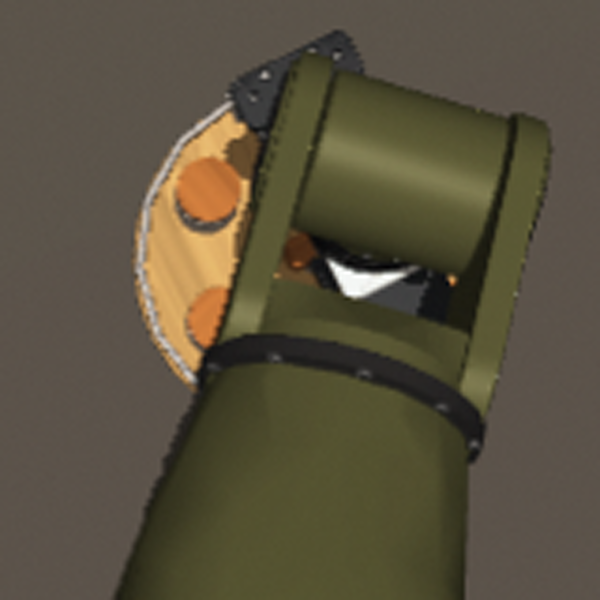

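View pics/s2.png

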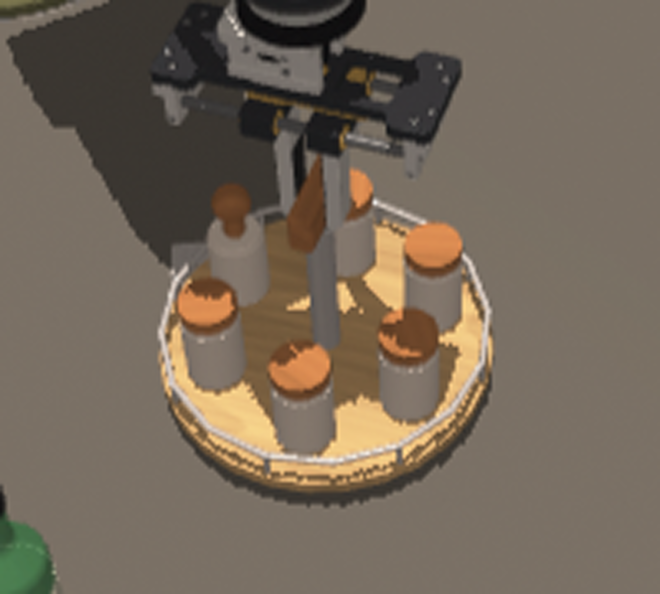

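Top view: the arm hides the front. In the scene crop the ball is at (232,203) and the tab shows behind it at about (185,260). All jars are upright. Measuring the ball in the scene view, checked against its start position in the same view.

```bash
python3 - <<'E'
from h import *
import pickle
s0=pickle.load(open('scene0.pkl','rb')); s=pickle.load(open('2.pkl','rb'))[1]
A=np.array([.5723,-.118])
for c,(u,v) in((s0,(311,268)),(s,(250.3,261.5))):
    hsv=cv2.cvtColor(c['color'],cv2.COLOR_RGB2HSV).astype(int)
    m=(((hsv[...,0]<13)|(hsv[...,0]>172))&(hsv[...,1]>110)).astype(np.uint8)
    k=np.zeros_like(m);cv2.circle(k,(int(u),int(v)),9,1,-1);m&=k
    m=cv2.morphologyEx(m,cv2.MORPH_OPEN,cv2.getStructuringElement(2,(5,5)))
    cn=max(cv2.findContours(m,0,2)[0],key=cv2.contourArea);e,r=cv2.minEnclosingCircle(cn)
    b=onz(c,*e,.117);d=b[:2]-A;print(e,r,cv2.contourArea(cn),b,np.hypot(*d),np.degrees(np.arctan2(d[1],d[0]))%360)
T=np.radians(186.3)
t=np.array([*(A+.162*np.array([np.cos(T),np.sin(T)])),.008]);print('tip pred',proj(s,t),'ball goal',proj(s,[*(A+.081*np.array([np.cos(T),np.sin(T)])),.117]))
o=ctrl.get_obs();print(o['force'],o['moment'],o['eef_rot'])
E
```

```text
Traceback (most recent call last):
ValueError: max() iterable argument is empty
```

```bash
python3 - <<'E'
from h import *
import pickle
s0=pickle.load(open('scene0.pkl','rb')); s=pickle.load(open('2.pkl','rb'))[1]
A=np.array([.5723,-.118])
for c,(u,v) in((s0,(311,268)),(s,(250.3,261.5))):
    hsv=cv2.cvtColor(c['color'],cv2.COLOR_RGB2HSV).astype(int)
    print(hsv[int(v),int(u)])
    m=(((hsv[...,0]<14)|(hsv[...,0]>170))&(hsv[...,1]>90)).astype(np.uint8)
    k=np.zeros_like(m);cv2.circle(k,(int(u),int(v)),9,1,-1);m&=k;print(m.sum())
    m=cv2.morphologyEx(m,cv2.MORPH_OPEN,np.ones((5,5),np.uint8))
    ys,xs=np.nonzero(m);e=(xs.mean(),ys.mean())
    b=onz(c,*e,.117);d=b[:2]-A;print(e,len(xs),xs.min(),xs.max(),ys.min(),ys.max(),b,np.hypot(*d),np.degrees(np.arctan2(d[1],d[0]))%360)
T=np.radians(186.3)
t=np.array([*(A+.162*np.array([np.cos(T),np.sin(T)])),.008]);print('tip pred',proj(s,t),'ball goal',proj(s,[*(A+.081*np.array([np.cos(T),np.sin(T)])),.117]))
o=ctrl.get_obs();print(o['force'],o['moment'],o['eef_rot'])
E
```

```text
[ 12 158 177]
141
(np.float64(310.39230769230767), np.float64(268.44615384615383)) 130 306 315 262 276 [ 0.60501574 -0.04485093  0.117     ] 0.08013180859112538 65.90353710631365
[ 13 157 112]
135
(np.float64(249.62878787878788), np.float64(261.8863636363636)) 132 244 255 256 269 [ 0.49238787 -0.13090727  0.117     ] 0.08094780000230425 189.17507685874776
tip pred [[231.36784509 273.98538645]] ball goal [[250.80004115 260.82858408]]
[ 19.51172735 -12.80550479  -9.0033295 ] [-2.53716887 -3.53028964  0.02849735] [3.1382099  0.00582927 2.05516004]
```

The ball is within about 3° (4 mm) of the front line. I'll make a small correction of half of that, let it settle and hand in.

```bash
python3 -m pendant '[[[0,0,0],-0.01],[[0,0,0],-0.015],[[0,0,0],0],[[0,0,0],0],[[0,0,0],0],[[0,0,0],0],[[0,0,0],0],[[0,0,0],0],[[0,0,0],0],[[0,0,0],0],[[0,0,0],0],[[0,0,0],0]]'
python3 - <<'E'
from h import *
s=cam('scene');hsv=cv2.cvtColor(s['color'],cv2.COLOR_RGB2HSV).astype(int)
m=(hsv[...,0]<14)&(hsv[...,1]>90); m=m[250:267,238:262].astype(np.uint8);m=cv2.morphologyEx(m,cv2.MORPH_OPEN,np.ones((5,5),np.uint8));ys,xs=np.nonzero(m)
b=onz(s,xs.mean()+238,ys.mean()+250,.117);d=b[:2]-[.5723,-.118];print(b,np.hypot(*d),np.degrees(np.arctan2(d[1],d[0]))%360)
print(abs(ctrl.get_obs()['joint_vel']).max())
print(ctrl.hand_in())
E
```

```text
time_s: 7.08
ee_pos: [0.5747, -0.1191, 0.1596]
eef_rot: [3.138, 0.006, 2.03]
force: [18.6, -11.6, -9.4]
grip_width: 0.018
grip_force: 25.0
[ 0.49006716 -0.12723347  0.117     ] 0.08274960140890984 186.40659186682493
0.0016335899437426881
the job is handed in; nothing more can be done
None
```

I turned the carousel until the ball jar stood at the front and handed the job in with the gripper holding the handle at 25 N; my last measurement put the jar at 186.4°, against 186.3° for the pointer tab, but the hand-in returned no verdict.

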